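Open the tall tea dispenser's slide gate

TASK

The tall wooden tea dispenser has been emptied for airing: draw its slide gate straight out by the upright grip until it meets its end stop, then let go. Leave the gate of the squat dispenser shut.

Things in the scene. Friction and masses are not known exactly. Their poses are not given: they have to be found in the camera images.
- tall: Tall dispenser, fixed: square open-topped wooden hopper 90 x 90 mm, rim 240 mm above the table, on a 130 x 120 x 15 mm stone foot, a cup under its chute. Stands left or right of the tea tray, turned up to 23 degrees. Origin: centre of the foot's underside; x points to its back, y to its left seen from the robot, z up; the gate comes out of its front (-x).
- tall_gate (a joint): How far the tall dispenser's gate is drawn out, m: 0 shut, 0.070 at its firm end stop; starts up to 30 mm out. The gate is a pale wooden board, 58 mm wide, 6 mm thick, its upper face 92 mm above the table; it slides level out of the front with about 2.5 N of friction and stays where it is left.
- tall_pull (a point): Grip point on the tall dispenser's gate, moving with it: in the upright wooden block near the board's outer end, 24 mm along the slide, 18 mm across, 38 mm high on the board. On its centre line, 12 mm below its top, 118 mm above the table, at least 80 mm in front of the hopper wall. x points into the dispenser (draw out along -x), y across the board, z up. Room to grip from above along y.
- squat_gate (a joint): How far the gate of the squat dispenser is drawn out, m: 0 shut (its start), 0.070 fully out; it must stay shut. The squat dispenser is the same as the tall one, with the same gate and grip block, but its rim is only 165 mm above the table; it stands on the other side of the tray, with a cup under its chute too.

How it is judged:
By the outcome, as a careful person would: the job done as asked, in the order asked, and still so for the second after the job is handed in, with the robot touching nothing.
It also fails if it takes over 29 s, if anything falls off the work surface, if the arm or the gripper's body presses on something with over 40 N, if the wrist force passes 120 N, or if a joint passes its speed limit or range.

ROBOT

A 6-joint arm with a two-finger parallel gripper is mounted at the origin on the work surface. World frame = base frame: x ahead of the robot, y to its left, z up, the work surface at z = 0. Lengths are in mm, angles in degrees, forces in N, time in s.
With the tool pointing down it reaches from about 300 to 850 mm from the base axis. Payload 4.2 kg.
Tool frame: the origin (TCP) lies midway between the tips of the shut fingers; the grasp point (between the pads) lies 19 mm behind it; z points along the fingers, y is the line along which they close (so a half turn about z gives the same grasp; the last joint's range is limited). The gripper opens to 91 mm and grips with 3 to 60 N. Pads are 32 mm wide; open, the fingers measure 118 mm over their backs; the gripper's body (76 mm by 178 mm) begins 60 mm behind the grasp point.
Start: joints at [73.396, 18.312, 89.639, -0, 72.044, -1.146], TCP at [153.261, 554.215, 213.976] pointing down, gripper open.
Joint ranges: [-177.97, 177.97], [-48.28, 115.42], [12.27, 149.76], [-77.06, 257.06], [2.81, 150.46], [-146.56, 146.56]. Speed limits (degrees/s): [147.25, 147.25, 180, 180, 180, 180].

INTERFACE

Orientations are given as [roll, pitch, yaw] about the fixed x, y, z axes, in that order (R = Rz(yaw) Ry(pitch) Rx(roll)).
In Python, from workcell import env gives the robot as it stands.
- The arm moves only by the tool step_hand, called as name(argument=value, ...), one argument or row to a line, values as JSON. Schema: {"type":"object","properties":{"plan":{"type":"string"},"finger_gap":{"type":"number"},"squeeze":{"type":"number"},"only":{"type":"string"},"quiet":{"type":"boolean"},"lines":{"type":"string"}},"required":["plan"],"additionalProperties":false}. plan is a string of 1 to 8 rows, one to a line, with the numbers parted by commas; each row has 6 numbers: dx, dy, dz in shares of the most that a row can go, 1 being 50 mm, then a rotation vector rx, ry, rz in normalised numbers (1 is 90 degrees); each row shifts and turns the commanded pose from where the row before left it, along the tool's axes as they then stand; what a row does not reach is not made up. A row lasts 1/10 s, in which the tool goes at most 50 mm and 8.59 degrees, less where a joint would pass 70% of its speed; a pose out of reach is approached as far as the arm can. finger_gap is the finger opening in mm, set as the call begins (left out keeps the last). The fingers move at their own pace and stop on an object; squeeze is the grip in N (left out, the last holds). Time passes only in rows, so rows that do not move let the fingers close. The tool returns the time, the measured TCP pose, the force, the opening and the grip force at its end. only (a regular expression) keeps the lines of the reply that match it, lines (a string "A,B") keeps lines A to B, and quiet returns only ok. A shift or turn number past 1, either way, is cut back to 1. Input that does not fit is refused with a message, and nothing moves.
- env.state(): the state, without advancing time (a new reading comes with each control period).
- env.grab_frame(name): name is "scene" or "top"; returns the picture (384x512x3 uint8, blue, green, red); there is no depth.
- env.camera_model(name): a dict with "fx", "fy", "cx", "cy" (pixels), "T" (4x4, takes a point from camera to world coordinates). Camera axes: x right, y up, looking along -z (the intrinsics and any distortion apply to the point x, -y, -z); pixel columns grow to the right and rows downward; lengths in mm; the calibration is good to about 2 mm. A picture is of the moment at which its call begins. camera_model takes no time and is no camera call.
- env.job_done(): hands the job in; it is judged then, once.
The state is a dict: "time_s": time; "qpos": joint angles; "qvel": joint speeds; "effort": joint torques, N m; "ee_pos": TCP position; "ee_rot": TCP orientation; "force": force on the tool from outside, world axes, zero at the start; "torque": the same for the moment, N m; "gripper_width": finger opening in mm; "gripper_force": force on a finger pad.
Only numpy, scipy, OpenCV 4.12 (cv2) and the standard library are available. Lean on these libraries where they do the work, as an engineer would, in place of code of your own. Each camera call takes 0.05 s, during which the arm holds its last target. There are 200 camera calls.

## Working session

There is one attempt and no reset: what is moved stays moved. The work goes in short steps, Python scripts to look and compute and a tool call to move; the robot and the scene stay as the last step left them, time stands still between calls to the robot, and variables do not carry over. Pictures are saved under pics/ and viewed, at most 10 in all, crops included, and the job is handed in when it is done.

```bash
mkdir -p pics; ls; python3 - <<'E'
from workcell import env
import cv2,numpy as np
for n in("scene","top"):
    f=env.grab_frame(n); cv2.imwrite(f"pics/{n}0.png",f); m=env.camera_model(n); print({k:(np.round(v,3).tolist()) for k,v in m.items()})
s=env.state();print(s['time_s'],s['ee_pos'],s['ee_rot'])
E
```

```text
pics
workcell.py
{'fx': 367.615, 'fy': 367.615, 'cx': 256.179, 'cy': 188.933, 'T': [[-0.517, -0.714, 0.472, 1019.346], [0.856, -0.427, 0.293, 224.611], [-0.008, 0.555, 0.832, 829.468], [0.0, 0.0, 0.0, 1.0]]}
{'fx': 398.43, 'fy': 398.43, 'cx': 250.648, 'cy': 192.064, 'T': [[-0.014, 0.984, -0.176, 414.295], [-1.0, -0.016, -0.007, -23.51], [-0.01, 0.175, 0.984, 1114.434], [0.0, 0.0, 0.0, 1.0]]}
0.1 [153.12086942 553.78484586 213.19682111] [-1.79908725e+02 -7.07134971e-04  1.64544831e+02]
```

View pics/scene0.png

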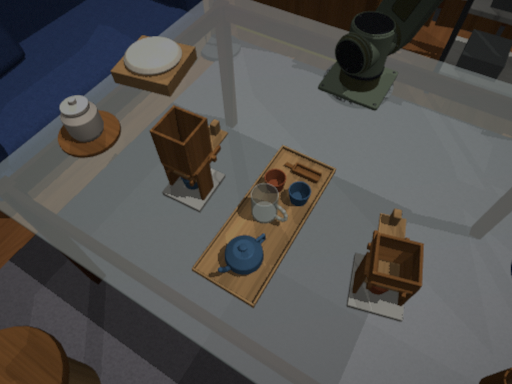

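View pics/top0.png

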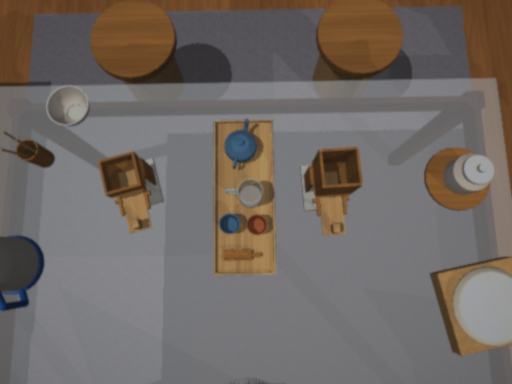

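The scene view shows the tall hopper at (182,145) with its grip block at about (215,128), and the squat one at (395,265). In the top view the tall one is on the right at (340,170), block at about (337,227). I'll enlarge both.

```bash
python3 - <<'E'
import cv2,numpy as np
a=cv2.imread("pics/top0.png")[140:245,295:370]; b=cv2.imread("pics/scene0.png")[100:215,145:245]
a=cv2.resize(a,None,fx=5,fy=5,interpolation=cv2.INTER_CUBIC);b=cv2.resize(b,None,fx=4,fy=4,interpolation=cv2.INTER_CUBIC)
o=np.zeros((525,775,3),np.uint8);o[:525,:375]=a;o[:460,375:]=b;cv2.imwrite("pics/c.png",cv2.convertScaleAbs(o,alpha=1.5))
E
```

```text
(no output)
```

View pics/c.png

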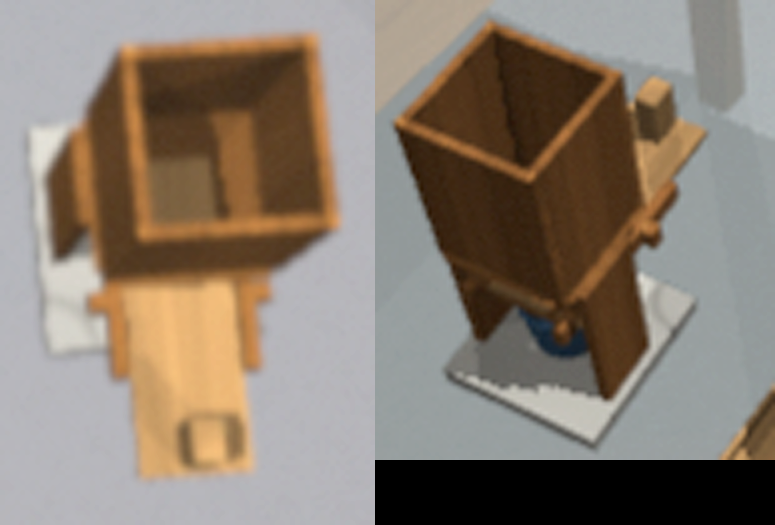

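The crop shows the rim corners, the drawn-out board (left side edge from (125,285) to (140,478)) and the block top at about (211,437) in the top view and (656,95) in the scene view.

```bash
cat > h.py <<'E'
from workcell import env
import numpy as np
def ray(n,p):
    m=env.camera_model(n);T=np.array(m["T"]);d=T[:3,:3]@[(p[0]-m["cx"])/m["fx"],-(p[1]-m["cy"])/m["fy"],-1]
    return T[:3,3],d
def onz(n,p,z):
    o,d=ray(n,p);return o+d*(z-o[2])/d[2]
def tri(p,q):
    a,d=ray("top",p);b,e=ray("scene",q);s=np.linalg.lstsq(np.c_[d,-e],b-a,rcond=None)[0]
    return (a+d*s[0]+b+e*s[1])/2,np.linalg.norm(a+d*s[0]-b-e*s[1])
E
python3 - <<'E'
from h import *
np.set_printoptions(precision=1,suppress=True)
t=lambda x,y:((x+.5)/5-.5+295,(y+.5)/5-.5+140)
s=lambda x,y:((x-375+.5)/4-.5+145,(y+.5)/4-.5+100)
c=[onz("top",t(*p),240) for p in [(122,47),(318,36),(340,228),(138,240)]]
print(np.array(c),np.mean(c,0))
ang=lambda v:np.degrees(np.arctan2(v[1],v[0]))
print("rim yaw",ang(c[0]-c[3]),ang(c[1]-c[2]),ang(c[3]-c[2])-90,ang(c[0]-c[1])-90)
b=[onz("top",t(*p),92) for p in [(125,285),(140,478),(238,280),(254,470)]]
print("board",np.array(b),ang(b[0]-b[1]),ang(b[2]-b[3]),ang(b[1]-b[3])-90)
print("block top",onz("top",t(211,437),130),onz("scene",s(656,95),130),tri(t(211,437),s(656,95)))
sc=[onz("scene",s(*p),240) for p in [(490,22),(624,73),(530,181),(395,121)]];print(np.array(sc),np.mean(sc,0),"yaw",ang(sc[0]-sc[3])-0,ang(sc[1]-sc[2]),ang(sc[0]-sc[1]))
E
```

```text
[[ 667.  -173.5  240. ]
 [ 670.7 -262.5  240. ]
 [ 581.8 -266.9  240. ]
 [ 577.8 -176.7  240. ]] [ 624.3 -219.9  240. ]
rim yaw 2.045674164921002 2.7954679304456427 2.543609341026894 2.3527186092989325
board [[ 581.8 -194.8   92. ]
 [ 481.9 -198.    92. ]
 [ 583.5 -253.5   92. ]
 [ 485.1 -256.3   92. ]] 1.8383331599777892 1.6323047361751255 3.151073729813305
block top [ 499.  -227.4  130. ] [ 502.2 -219.6  130. ] (array([ 498.3, -226.3,  123.6]), np.float64(5.35007735812124))
[[ 585.1 -263.5  240. ]
 [ 578.9 -174.5  240. ]
 [ 668.1 -171.5  240. ]
 [ 671.7 -260.4  240. ]] [ 626.  -217.5  240. ] yaw -177.901150338551 -178.0651553952269 -85.97958687836017
```

Units first: shifts go in shares of 50 mm and turns go in shares of 90 degrees. So -43 mm is -0.86, -38 mm is -0.76, -5.8 degrees / 90 = -0.0644.

step_hand(
  plan="0,0,0,0,0,-0.0667\n0,0,0,0,0,-0.0667\n-0.1,-0.24,0,0,0,-0.0644\n-0.3,-0.76,0,0,0,0\n-0.34,-0.86,0,0,0,0\n-0.34,-0.86,0,0,0,0\n-0.34,-0.86,0,0,0,0\n-0.34,-0.86,0,0,0,0",
  finger_gap=91,
)

```text
time_s: 0.9
ee_pos: [249.2, 333.6, 213.6]
ee_rot: [-180.0, -0.0, -177.6]
force: [0.5, 0.0, -0.6]
gripper_width: 90.9
gripper_force: 0.0
```

step_hand(
  plan="-0.34,-0.86,0,0,0,0\n-0.34,-0.86,0,0,0,0\n-0.34,-0.86,0,0,0,0\n-0.34,-0.86,0,0,0,0\n-0.34,-0.86,0,0,0,0\n-0.34,-0.86,0,0,0,0\n-0.34,-0.86,0,0,0,0\n-0.34,-0.86,0,0,0,0",
)

```text
time_s: 1.7
ee_pos: [399.1, -4.6, 213.9]
ee_rot: [180.0, 0.0, -177.7]
force: [1.4, 0.6, 0.2]
gripper_width: 91.0
gripper_force: 0.0
```

In the tool's units: -40 mm is -0.8, -26 mm is -0.52.

step_hand(
  plan="-0.32,-0.8,0,0,0,0\n-0.32,-0.8,0,0,0,0\n-0.32,-0.8,0,0,0,0\n-0.32,-0.8,0,0,0,0\n-0.32,-0.8,0,0,0,0\n-0.22,-0.52,0,0,0,0\n0,0,0,0,0,0\n0,0,0,0,0,0",
)

```text
time_s: 2.5
ee_pos: [498.6, -224.7, 213.1]
ee_rot: [179.9, -0.1, -177.7]
force: [0.4, 0.4, -0.9]
gripper_width: 91.0
gripper_force: 0.0
```

```bash
python3 - <<'E'
from h import *
import cv2
a=env.grab_frame("scene");a=a[90:215,130:260]
cv2.imwrite("pics/s1.png",cv2.convertScaleAbs(cv2.resize(a,None,fx=4,fy=4,interpolation=cv2.INTER_CUBIC),alpha=1.5))
print(env.state()['qpos'],env.state()['ee_pos'])
E
```

```text
[-2.54293208e+01  1.58256328e+01  9.33300750e+01  2.91659480e-02
  7.09530345e+01 -1.17773553e+02] [ 498.46526101 -224.08885123  213.36950066]
```

View pics/s1.png

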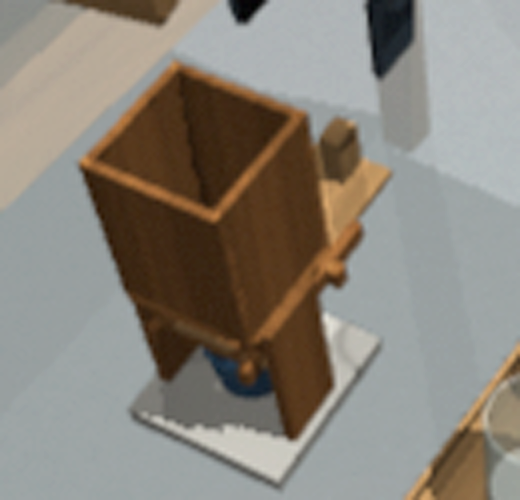

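The open fingers hang either side of the block (at (340,150) in the crop), at about (240,10) and (385,60). I'll descend.

In the tool's units: 30 mm is 0.6, 25 mm is 0.5.

step_hand(
  plan="0,0,0.5,0,0,0\n0,0,0.6,0,0,0\n0,0,0.5,0,0,0\n0,0,0.3,0,0,0\n0,0,0.2,0,0,0\n0,0,0.14,0,0,0\n0,0,0,0,0,0\n0,0,0,0,0,0",
  finger_gap=91,
)

```text
time_s: 3.35
ee_pos: [499.6, -224.7, 102.6]
ee_rot: [-180.0, 0.1, -177.6]
force: [-0.3, -0.2, -0.5]
gripper_width: 90.9
gripper_force: 0.0
```

```bash
python3 - <<'E'
from h import *
import cv2
a=env.grab_frame("scene")[90:215,130:260]
cv2.imwrite("pics/s2.png",cv2.convertScaleAbs(cv2.resize(a,None,fx=4,fy=4,interpolation=cv2.INTER_CUBIC),alpha=1.5))
E
```

```text
(no output)
```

View pics/s2.png

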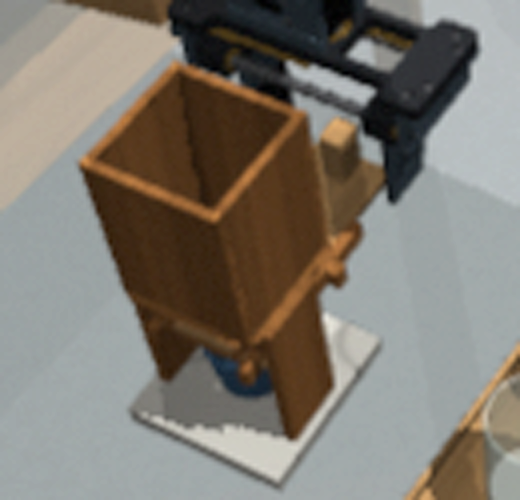

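The block at (340,150) lies in line between the fingers, with the near fingertip at (398,195). I'll close.

step_hand(
  plan="0,0,0,0,0,0\n0,0,0,0,0,0\n0,0,0,0,0,0\n0,0,0,0,0,0\n0,0,0,0,0,0\n0,0,0,0,0,0\n0,0,0,0,0,0\n0,0,0,0,0,0",
  finger_gap=0,
  squeeze=20,
)

```text
time_s: 4.2
ee_pos: [499.1, -224.8, 101.9]
ee_rot: [180.0, -0.0, -177.7]
force: [-0.3, -0.6, 0.3]
gripper_width: 29.7
gripper_force: 0.0
```

step_hand(
  plan="0,0,0,0,0,0\n0,0,0,0,0,0\n0,0,0,0,0,0\n0,0,0,0,0,0\n0,0,0,0,0,0",
)

```text
time_s: 4.7
ee_pos: [499.2, -225.1, 101.9]
ee_rot: [-180.0, -0.0, -177.6]
force: [-0.9, -2.1, -1.3]
gripper_width: 18.0
gripper_force: 20.0
```

In the tool's units: 8 mm is 0.16, 4 mm is 0.08.

step_hand(
  plan="0.08,0,0,0,0,0\n0.16,0,0,0,0,0\n0.16,0,0,0,0,0\n0.16,0,0,0,0,0\n0.16,0,0,0,0,0\n0.16,0,0,0,0,0\n0.08,0,0,0,0,0\n0,0,0,0,0,0",
)

```text
time_s: 5.5
ee_pos: [450.0, -227.7, 102.0]
ee_rot: [-179.9, -0.0, -177.6]
force: [-0.3, -7.0, -3.4]
gripper_width: 17.6
gripper_force: 20.0
```

step_hand(
  plan="0.08,0,0,0,0,0\n0.08,0,0,0,0,0\n0.04,0,0,0,0,0\n0,0,0,0,0,0",
)

```text
time_s: 5.9
ee_pos: [440.6, -228.1, 102.0]
ee_rot: [-179.9, 0.0, -177.6]
force: [1.7, -6.2, -4.1]
gripper_width: 18.1
gripper_force: 20.0
```

In the tool's units: 2 mm is 0.04.

step_hand(
  plan="0.04,0,0,0,0,0\n0.04,0,0,0,0,0\n0.04,0,0,0,0,0\n0,0,0,0,0,0",
)

```text
time_s: 6.3
ee_pos: [434.8, -228.5, 102.0]
ee_rot: [-179.9, 0.0, -177.6]
force: [1.9, -6.5, -4.3]
gripper_width: 18.1
gripper_force: 20.0
```

step_hand(
  plan="0.04,0,0,0,0,0\n0.02,0,0,0,0,0\n0,0,0,0,0,0",
)

```text
time_s: 6.6
ee_pos: [432.0, -228.6, 102.0]
ee_rot: [-179.9, 0.1, -177.6]
force: [2.5, -6.4, -4.2]
gripper_width: 18.0
gripper_force: 20.0
```

step_hand(
  plan="0.02,0,0,0,0,0\n0.02,0,0,0,0,0\n0,0,0,0,0,0",
)

```text
time_s: 6.9
ee_pos: [431.5, -228.7, 102.0]
ee_rot: [-179.9, 0.2, -177.7]
force: [7.0, -6.2, -7.2]
gripper_width: 18.1
gripper_force: 20.0
```

In the tool's units: 1 mm is 0.02.

step_hand(
  plan="0.02,0,0,0,0,0\n0.02,0,0,0,0,0\n0,0,0,0,0,0\n0,0,0,0,0,0",
)

```text
time_s: 7.3
ee_pos: [431.4, -228.7, 102.1]
ee_rot: [-179.8, 0.5, -177.7]
force: [11.1, -4.2, -9.2]
gripper_width: 18.2
gripper_force: 20.0
```

The force is rising with no motion, so the gate is at its end stop. I'll ease the strain, open and lift.

In the tool's units: -2 mm is -0.04.

step_hand(
  plan="-0.04,0,0,0,0,0\n0,0,0,0,0,0",
)

```text
time_s: 7.5
ee_pos: [431.4, -228.7, 102.1]
ee_rot: [-179.9, 0.2, -177.7]
force: [5.2, -6.3, -7.6]
gripper_width: 18.2
gripper_force: 20.0
```

step_hand(
  plan="0,0,0,0,0,0\n0,0,0,0,0,0\n0,0,0,0,0,0\n0,0,0,0,0,0\n0,0,0,0,0,0\n0,0,0,0,0,0",
  finger_gap=80,
)

```text
time_s: 8.1
ee_pos: [430.0, -227.4, 101.9]
ee_rot: [180.0, -0.0, -177.7]
force: [-1.2, -1.4, -0.3]
gripper_width: 63.3
gripper_force: 0.0
```

step_hand(
  plan="0,0,-0.2,0,0,0\n0,0,-0.4,0,0,0\n0,0,-0.6,0,0,0\n0,0,-0.6,0,0,0\n0,0,-0.4,0,0,0\n0,0,0,0,0,0",
)

```text
time_s: 8.7
ee_pos: [431.9, -228.5, 215.5]
ee_rot: [-179.8, 0.4, -177.7]
force: [-0.0, 0.4, 0.1]
gripper_width: 80.1
gripper_force: 0.0
```

step_hand(
  plan="0.6,0.6,0,0,0,0\n0.6,0.7,0,0,0,0\n0,0.8,0,0,0,0\n0,0.8,0,0,0,0\n0,0.6,0,0,0,0\n0,0,0,0,0,0\n0,0,0,0,0,0",
)

```text
time_s: 9.4
ee_pos: [362.8, -55.0, 211.5]
ee_rot: [-180.0, -0.0, -177.5]
force: [-0.2, 1.0, 0.0]
gripper_width: 80.0
gripper_force: 0.0
```

```bash
python3 - <<'E'
from h import *
import cv2
a=env.grab_frame("top")[100:300,80:400];b=env.grab_frame("scene")[90:215,130:260]
cv2.imwrite("pics/t3.png",cv2.convertScaleAbs(cv2.resize(a,None,fx=2.5,fy=2.5,interpolation=cv2.INTER_CUBIC),alpha=1.4))
E
```

```text
(no output)
```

View pics/t3.png

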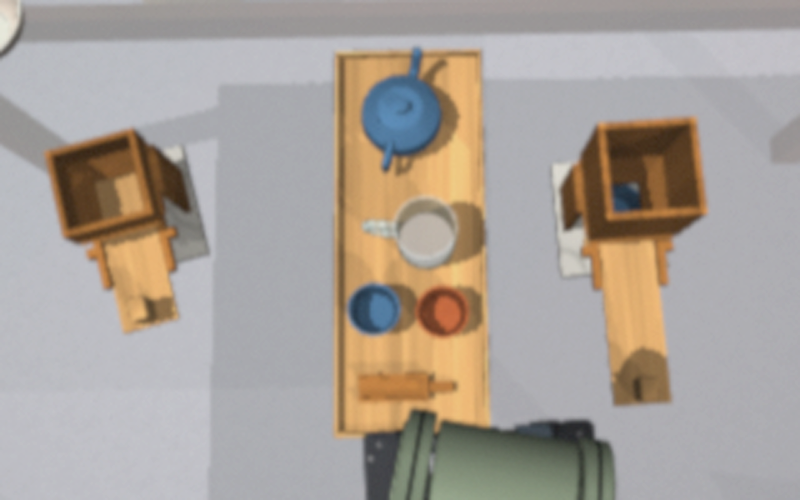

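The tall gate is fully out, with its board end at (640,403) and the cup now visible through the hopper. The squat gate is unchanged at (145,328), and the arm is clear.

```bash
python3 -c "
from workcell import env
print(env.job_done())"
```

```text
the job is handed in; nothing more can be done
None
```

I drew the tall dispenser's gate out about 68 mm to its firm end stop and let go, left the squat gate shut, and handed the job in at about 9.5 s with the arm clear.

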